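# Clamp a torch in the laser-marking jig with its draw latch

## Task

Get the torch clamped in the marking jig, ready for engraving: while the red-handled lever is still up, hook the draw-latch claw (the one with the yellow finger tab) over the steel keeper rod on the blue sliding jaw and pull it snug, then swing the lever over centre and fully down so that it stays shut. Leave the torch in its place between the jaws and do not disturb the things around the jig.

Things in the scene. Friction and masses are not known exactly. Their poses are not given: they have to be found in the camera images.
- jig: Fixed aluminium base plate, 228 x 160 x 12 mm. Origin on the bench under its middle (2 mm off along x). x runs along the latch from the keeper (-x) to the lever's shut end (+x), z up. Jig mm: the latch lies in the plane y = -48; grey fixed jaw x -23 to -3, y -70 to 70, top z 44; torch beside it, axis at x -39, top z 52. Nothing stands above z 80 but lever and claw
- torch_center (a point): Middle of the barrel of the black torch in the jig, on its axis: barrel 32 mm diameter, 90 mm long along the point's y (the jig's y); head 40 mm diameter, 30 mm long at its +y end. Loose, about 0.18 kg, lies on a bed that slopes to the fixed jaw
- jaw: Blue sliding jaw, 45 (x) x 140 (y) x 29 mm, top 44 mm above the bench; slides along jig x on stiff guides (about 8 N of friction), stays where left. The latch draws it to the torch (jig +x). Its origin and axes coincide with the jig's when the torch is just clamped; it starts 4 to 14 mm out along jig -x
- keeper (a point): Centre of the steel keeper rod on top of the jaw, 57 mm above the bench: 8 mm diameter, 24 mm free length along y between two lugs (5 mm thick, tops 3 mm above this point). Axes as the jig's. At jig (-89, -48, 57) mm when the torch is clamped
- lever_hinge (a point): Middle of the lever's hinge line, which is parallel to jig y, at jig (12, -48, 68) mm. Axes as the jig's. Steel brackets 46 mm wide over y carry it, up to 8 mm above it
- lever (a joint): Lever angle, rad: 0 = down and shut, flat, pointing to jig +x; pi/2 upright; 2.25 = stop, leaning back over the claw. Stiff (0.04 N m): stays where left; follows when the claw is moved. To shut, push it from the keeper side over the top to jig +x, then down; near the end it resists (some 3 N at the handle), then goes over centre and stays down
- lever_bar (a point): Centre of the lever's red cross handle: a round bar of 14 mm diameter, 50 mm long along jig y, 85 mm from the lever's hinge line. Lever 26 mm wide
- claw: Steel draw claw, a bar 12 mm wide, 8 mm thick, hinged to the lever; starts raised, held by a stiff hinge (0.025 N m). Origin on its hinge pin: on the lever, 24 mm from the lever's hinge towards the handle (and 3 mm below that line when shut). The bar runs along the body's -x; z is its upper side, y the jig's y. A spring (3 N per mm) lets it stretch up to 20 mm when drawn
- claw_tab (a point): Centre of the yellow finger tab that stands on the claw above its hook end: 12 (x) x 10 (y) x 30 (z) mm. Lies at claw (-112, 0, 19) mm. Grip it across y
- claw_hook (a point): Point on the hook's inner face that bears on the rod, at claw (-120, 0, -8) mm. Hook 12 mm wide, 7 thick, reaches 11 mm below the bar's underside (4 mm above this point), leans back so that it holds when pulled. Hooked: bar on the rod, this point beyond the rod on the jig -x side, 4 mm from its centre when pulled snug. Left slack, the claw may lift off as the lever swings
- spare_center (a point): Bystander: black torch like the other, standing upright, 126 mm high; half-way up its axis. z axis is its length
- driver: Bystander: screwdriver with a yellow handle lying on the bench
- cap_tray: Bystander: fixed grey tray, 110 x 140 x 35 mm, with three black end caps; origin under its middle
- blue_bin: Bystander: fixed blue bin, 300 x 260 x 110 mm, full of torches; origin under its middle
Mind the look-alikes: they are no part of the job. Leave any orange or white look-alike of the part that bears torch_center alone.

How it is judged:
By the outcome, as a careful person would: the job done as asked, in the order asked, and still so for the second after the job is handed in, with the robot touching nothing.
It also fails if it takes over 58 s, if anything falls off the work surface, if the arm or the gripper's body presses on something with over 40 N, if the wrist force passes 120 N, or if a joint passes its speed limit or range.

## Robot

A 6-joint arm with a two-finger parallel gripper is mounted at the origin on the work surface. World frame = base frame: x ahead of the robot, y to its left, z up, the work surface at z = 0. Lengths are in m, angles in rad, forces in N, time in s.
With the tool pointing down it reaches from about 0.3 to 0.875 m from the base axis. Payload 4.2 kg.
Tool frame: the origin (TCP) lies at the very end of the fingers, on their centre line; the grasp point (between the pads) lies 19 mm behind it; z points along the fingers, y is the line along which they close (so a half turn about z gives the same grasp; the last joint's range is limited). The gripper opens to 85 mm and grips with 20 to 120 N. Pads are 22 mm wide; open, the fingers measure 114 mm over their backs; the gripper's body (76 mm by 85 mm) begins 54 mm behind the grasp point. The pads swing forward as they close: fully open they stand 13 mm farther back than shut.
Start: joints at [1.107, 0.32, 1.565, -0, 1.257, -0.02], TCP at [0.247, 0.519, 0.231] pointing down, gripper open.
Joint ranges: [-3.11, 3.11], [-0.84, 2.01], [0.21, 2.61], [-1.34, 4.49], [0.05, 2.63], [-2.56, 2.56]. Speed limits (rad/s): [2.57, 2.57, 3.14, 3.14, 3.14, 3.14].

## Interface

Orientations are given as a 3x3 rotation matrix whose columns are the frame's x, y, z axes.
In Python, from cell import state, viewer, order gives the robot as it stands.
- The arm moves only by the shell command python3 -m inch 'ROWS' [FORCE]. ROWS is JSON, a list of rows, each a list of 7 numbers: the shift along the world's x, y, z as a fraction of full scale, then the turn, a rotation vector about the world's x, y, z as a fraction of full scale, then the gripper's target within -1 to 1 (shut at 1, half-way at 0, fully open at -1). A call has 1 to 12 rows; each row is the pose to reach, as a shift and turn from the pose commanded when the call began, turning the shorter way round; what a row does not reach only later rows make up. Full scale, the value 1, is 10 cm for a shift and 2 pi rad for a turn. A row lasts 1/12 s, in which the tool goes at most 41.7 mm and 7.16 degrees, less where a joint would pass 70% of its speed; a pose out of reach is approached as far as the arm can. A call with a number of a shift or a turn outside -1 to 1 is refused whole. A call with a gripper value outside its range is refused whole. The fingers move at their own pace and stop on an object; FORCE is the grip in N (left out, the last holds). Time passes only in rows, so rows that repeat a pose let the fingers close. It gives the time, the measured TCP pose, the force, the opening and the grip force at its end, in the units of the state.
- state(): the state, without advancing time (a new reading comes with each control period).
- viewer.snapshot(name): name is "scene" or "top" or "wrist"; returns a dict with "img" (384x512x3 uint8, red, green, blue), "z_map" (384x512 float32, m along the optical axis (not along the pixel's ray), 0 where there is no reading), "fx", "fy", "cx", "cy" (pixels), "pose" (4x4, takes a point from camera to world coordinates). Camera axes: x right, y up, looking along -z (the intrinsics and any distortion apply to the point x, -y, -z); pixel columns grow to the right and rows downward; lengths in m; the calibration is good to about 2 mm. A picture is of the moment at which its call begins.
- order.job_done(): hands the job in; it is judged then, once.
The state is a dict: "time_s": time; "joints": joint angles; "joint_vel": joint speeds; "joint_efforts": joint torques, N m; "tool_pos": TCP position; "tool_rot": TCP orientation; "force": force on the tool from outside, world axes, zero at the start; "ft_torque": the same for the moment, N m; "grip_width": finger opening in m; "gripper_force": force on a finger pad.
Only numpy, scipy, OpenCV 4.12 (cv2) and the standard library are available. Lean on these libraries where they do the work, as an engineer would, in place of code of your own. Each camera call takes 0.05 s, during which the arm holds its last target. There are 200 camera calls.

## Working session

There is one attempt and no reset: what is moved stays moved. The work goes in short steps, Python scripts to look and compute and a shell command to move; the robot and the scene stay as the last step left them, time stands still between calls to the robot, and variables do not carry over. Pictures are saved under pics/ and viewed, at most 10 in all, crops included, and the job is handed in when it is done.

```bash
mkdir -p pics
cat > h.py <<'E'
import numpy as np,cv2
from cell import state,viewer,order
def snap(n):
    s=viewer.snapshot(n); np.savez('/tmp/%s.npz'%n,**{k:np.asarray(v) for k,v in s.items()}); return s
def load(n): return dict(np.load('/tmp/%s.npz'%n))
def ray(s,u,v):
    P=s['pose']; d=np.array([(u-s['cx'])/s['fx'],-(v-s['cy'])/s['fy'],-1.]); return P[:3,3],P[:3,:3]@d
def onz(s,u,v,z):
    o,d=ray(s,u,v); return o+d*(z-o[2])/d[2]
def dep(s,u,v):
    o,d=ray(s,u,v); return o+d*float(s['z_map'][int(v),int(u)])
def cloud(s):
    H,W=s['z_map'].shape; u,v=np.meshgrid(np.arange(W),np.arange(H))
    d=np.stack([(u-s['cx'])/s['fx'],-(v-s['cy'])/s['fy'],-np.ones(u.shape)],-1)@s['pose'][:3,:3].T
    return s['pose'][:3,3]+d*s['z_map'][...,None]
E
python3 - <<'E'
from h import *
ims=[]
for n in ['scene','top']:
    s=snap(n); ims.append(s['img']); print(n,s['pose'].round(3).tolist(),s['fx'],[k for k in s])
for n,i in zip(['scene','top'],ims): cv2.imwrite(f'pics/{n}0.png',cv2.resize(i[...,::-1],(800,600)))
print(state()['tool_rot'])
E
```

```text
scene [[0.84, -0.471, 0.27, 0.835], [0.543, 0.716, -0.439, -0.588], [0.013, 0.516, 0.857, 0.99], [0.0, 0.0, 0.0, 1.0]] 363.5699715469861 ['img', 'z_map', 'fx', 'fy', 'cx', 'cy', 'pose']
top [[-0.079, 0.974, -0.214, 0.267], [-0.997, -0.076, 0.019, -0.098], [0.002, 0.215, 0.977, 1.427], [0.0, 0.0, 0.0, 1.0]] 371.0660873041752 ['img', 'z_map', 'fx', 'fy', 'cx', 'cy', 'pose']
[[-9.03124278e-01  4.29378651e-01 -7.15389849e-04]
 [ 4.29379246e-01  9.03123146e-01 -1.43080779e-03]
 [ 3.17268114e-05 -1.59937081e-03 -9.99998721e-01]]
```

View pics/scene0.png

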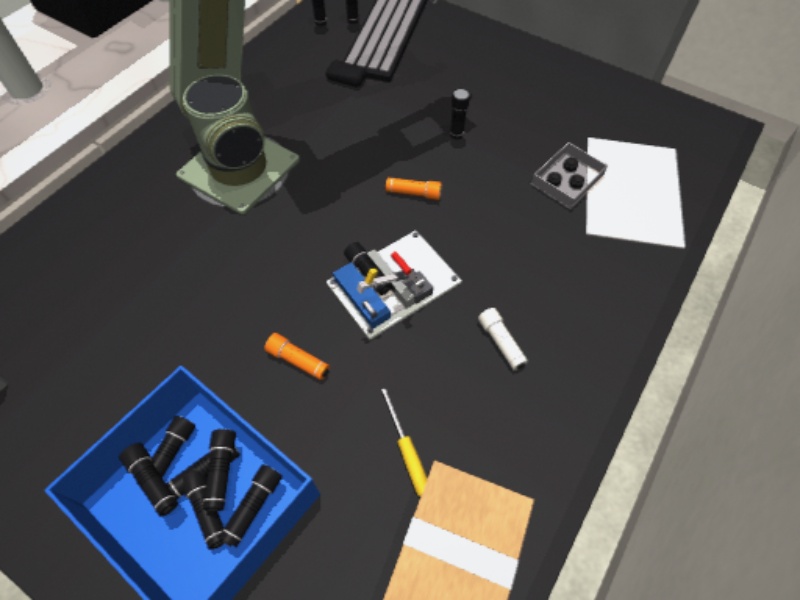

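View pics/top0.png

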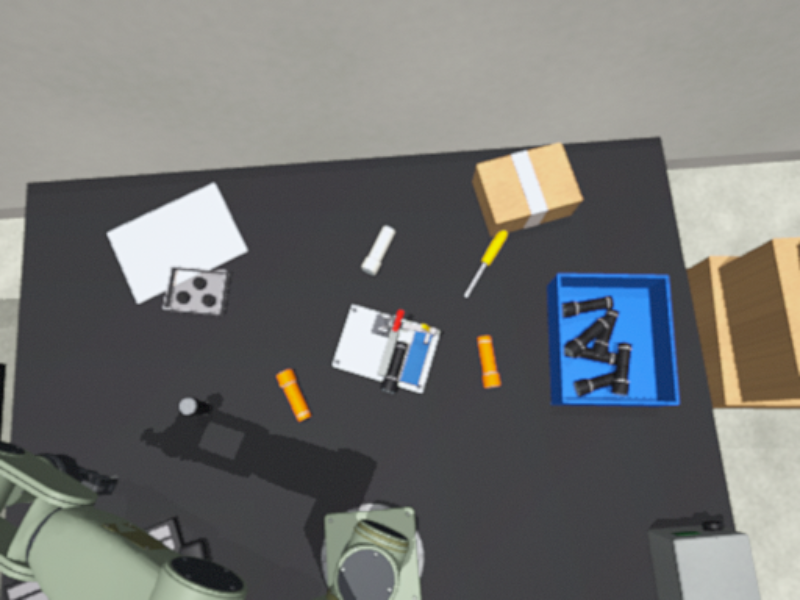

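The jig is at scene (395,283) and top (387,348), with its +x roughly along world +y. Possible confusions in the scene view:
- **Yellow tab:** (370,277), against the screwdriver handle at (412,465).
- **Red lever:** (402,262), the only red item.
- **Blue jaw:** (360,293), against the blue bin at (180,490).
- **Jig torch:** black, at (358,255). The orange torches at (413,188) and (297,356), the white one at (502,338), the spare at (459,113) and those in the bin are look-alikes.

I choose the tab, jaw and lever on the white plate.

Run:
```python
from h import *
for n,(x0,x1,y0,y1) in {'scene':(200,300,140,220),'top':(205,285,190,255)}.items():
    s=load(n); im=s['img']; hsv=cv2.cvtColor(im,cv2.COLOR_RGB2HSV); C=cloud(s)
    roi=np.zeros(im.shape[:2],bool); roi[y0:y1,x0:x1]=1
    H,S,V=hsv[...,0],hsv[...,1],hsv[...,2]
    for nm,m in dict(yellow=(H>18)&(H<35)&(S>120)&(V>80),red=((H<6)|(H>174))&(S>150)&(V>60),blue=(H>100)&(H<125)&(S>120)).items():
        m=m&roi; v,u=np.nonzero(m); p=C[m]
        print(n,nm,m.sum(),u.mean().round(1),v.mean().round(1),np.median(p,0).round(4),p[:,2].min().round(3),p[:,2].max().round(3))
    m=roi&(np.abs(C[...,2]-.012)<.005)&(S<50)&(V>100) if n=='top' else roi&(C[...,2]>.008)&(C[...,2]<.12)
    # plate outline incl. everything above
    m=roi&(C[...,2]>.007)&(C[...,2]<.02)
    pts=C[m][:,:2].astype(np.float32); r=cv2.minAreaRect(pts); print(n,'plate',r)
    i=cv2.resize(im[y0:y1,x0:x1],None,fx=6,fy=6,interpolation=cv2.INTER_CUBIC); 
    if n=='scene': cv2.imwrite('pics/crop0.png',i[...,::-1])
```

```text
scene yellow 52 237.1 176.0 [ 0.4971 -0.1635  0.1619] 0.048 0.176
scene red 62 256.7 168.3 [ 0.5235 -0.105   0.1512] 0.142 0.155
scene blue 572 230.9 187.9 [ 0.4582 -0.1474  0.0427] 0.009 0.99
scene plate ((0.4802917242050171, -0.06982611119747162), (0.2287527620792389, 0.16299305856227875), 68.85277557373047)
top yellow 19 272.1 208.8 [ 0.496  -0.164   0.1635] -0.006 0.173
top red 55 254.7 204.1 [ 0.5217 -0.1025  0.1512] -0.006 0.16
top blue 318 265.4 229.9 [ 0.4408 -0.1361  0.0434] 0.037 1.427
top plate ((0.4873273968696594, -0.05366013944149017), (0.28524357080459595, 0.2451934814453125), 85.58135223388672)
```

View pics/crop0.png

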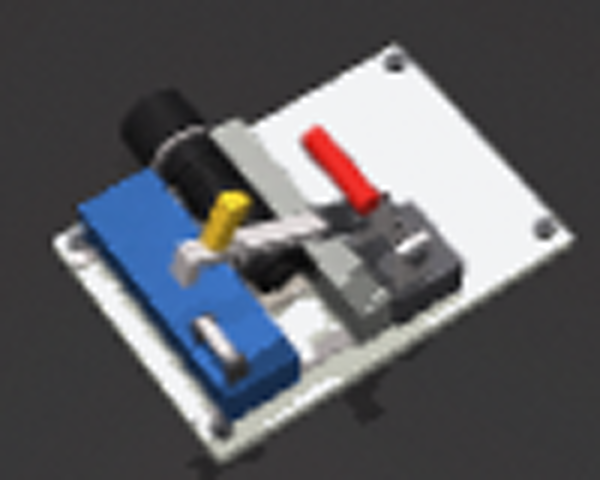

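The crop confirms the choice: tab (228,220), hook (185,260), keeper on the blue jaw (220,350), red bar (340,170). I'll move above the jig for a close look.

```bash
python3 -m inch '[[0.12,-0.32,0.05,0,0,-0.0113,-1],[0.24,-0.64,0.1,0,0,-0.0227,-1],[0.36,-0.96,0.15,0,0,-0.034,-1]]' >/dev/null
python3 -m inch '[[0.12,-0.32,0.05,0,0,-0.0113,-1],[0.24,-0.64,0.1,0,0,-0.0227,-1],[0.36,-0.96,0.15,0,0,-0.034,-1]]' >/dev/null
python3 -m inch '[[0.12,-0.32,0.05,0,0,-0.0113,-1],[0.24,-0.64,0.1,0,0,-0.0227,-1],[0.36,-0.96,0.15,0,0,-0.034,-1]]' 
python3 -m inch '[[0.12,-0.32,0.05,0,0,-0.0113,-1],[0.24,-0.64,0.1,0,0,-0.0227,-1],[0.36,-0.96,0.15,0,0,-0.034,-1]]' >/dev/null
python3 -m inch '[[0.12,-0.32,0.05,0,0,-0.0113,-1],[0.24,-0.64,0.1,0,0,-0.0227,-1],[0.36,-0.96,0.15,0,0,-0.034,-1]]' >/dev/null
python3 -m inch '[[0.12,-0.32,0.05,0,0,-0.0113,-1],[0.24,-0.64,0.1,0,0,-0.0227,-1],[0.36,-0.96,0.15,0,0,-0.034,-1]]' >/dev/null
python3 -m inch '[[0.12,-0.32,0,0,0,-0.0113,-1],[0.24,-0.64,0,0,0,-0.0227,-1],[0.36,-0.96,0,0,0,-0.034,-1],[0.36,-0.96,0,0,0,-0.034,-1],[0.36,-0.96,0,0,0,-0.034,-1]]'
python3 - <<'E'
from h import *
s=snap('wrist'); print(s['pose'].round(3).tolist(),s['fx'])
cv2.imwrite('pics/w1.png',cv2.resize(s['img'][...,::-1],(800,600)))
E
```

```text
time_s: 0.85
tool_pos: [0.3548, 0.2296, 0.2763]
tool_rot: [[-0.464, 0.886, -0.0], [0.886, 0.464, -0.0], [-0.0, -0.0, -1.0]]
force: [1.0, -0.6, -0.4]
grip_width: 0.0854
gripper_force: 0.0
time_s: 2.02
tool_pos: [0.4988, -0.1538, 0.3203]
tool_rot: [[0.362, 0.932, -0.002], [0.932, -0.362, 0.001], [0.0, -0.002, -1.0]]
force: [-0.3, -0.4, -0.2]
grip_width: 0.0851
gripper_force: 0.0
[[0.932, 0.348, 0.103, 0.524], [-0.363, 0.895, 0.258, -0.088], [-0.003, -0.278, 0.961, 0.465], [0.0, 0.0, 0.0, 1.0]] 337.3099740008924
```

View pics/w1.png

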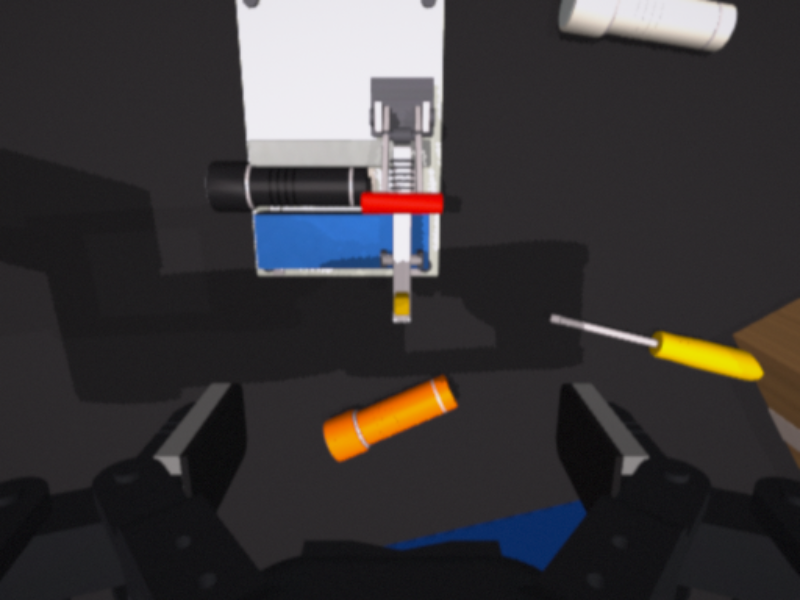

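The wrist view shows the tab at (402,305), the red bar (402,203), the keeper lugs at (388,258) and (416,258), and the blue jaw around (340,240), lined up with the picture. Next I measure in the jig frame.

```bash
cat >> h.py <<'E'
def masks(s):
    h=cv2.cvtColor(s['img'],cv2.COLOR_RGB2HSV); H,S,V=[h[...,i].astype(int) for i in range(3)]
    return dict(yellow=(H>18)&(H<35)&(S>120)&(V>60),red=((H<6)|(H>174))&(S>150)&(V>60),blue=(H>100)&(H<125)&(S>120)),S,V
E
python3 - <<'E'
from h import *
s=load('wrist'); C=cloud(s); M,S,V=masks(s)
roi=np.zeros(S.shape,bool); roi[:215,130:300]=1
m=roi&(np.abs(C[...,2]-.012)<.006)&(S<60)&(V>90)
r=cv2.minAreaRect(C[m][:,:2].astype(np.float32)); print(r, C[m][:,2].mean())
ex=np.array([.362,.932]); ey=np.array([-.932,.362]); c=np.array([.4803,-.0698])
J=np.stack([(C[...,:2]-c)@ex,(C[...,:2]-c)@ey,C[...,2]],-1)*1000
for k,m in M.items():
    m=m&roi; p=J[m]; p=p[p[:,2]<250]
    if k=='blue': p=p[p[:,2]>38]
    print(k,len(p),np.percentile(p,[2,50,98],axis=0).round(1).tolist())
    v,u=np.nonzero(m); print(u.min(),u.max(),v.min(),v.max())
v,u=np.nonzero(roi&(J[...,2]>46)&(J[...,2]<64)&(J[...,0]<-75)&(abs(J[...,1]+48)<25))
p=J[v,u]; print('lugs',len(p),np.percentile(p,[2,50,98],axis=0).round(1).tolist())
p=J[roi&(np.abs(C[...,2]-.012)<.004)&(S<60)&(V>90)]; print('plate',np.percentile(p,[.2,50,99.8],axis=0).round(1).tolist())
q=J[roi&(J[...,2]>66)&(J[...,2]<82)&(J[...,0]>-15)];print('bracket',np.percentile(q,[2,50,98],axis=0).round(1).tolist())
E
```

```text
((0.4781756103038788, -0.0718199610710144), (0.21679452061653137, 0.16013877093791962), 68.68777465820312) 0.013588712967714271
yellow 148 [[-142.6, -50.9, 0.9], [-101.0, -45.8, 137.2], [-96.1, -38.0, 139.1]]
251 261 187 201
red 666 [[-41.6, -70.8, 51.9], [-35.3, -46.8, 141.6], [-30.0, -22.0, 143.5]]
230 283 122 136
blue 3190 [[-96.1, -65.3, 43.9], [-74.1, 13.5, 45.5], [-54.2, 68.4, 47.4]]
163 273 136 172
lugs 221 [[-95.9, -65.6, 46.1], [-85.9, -38.2, 60.7], [-75.4, -24.1, 62.9]]
plate [[-110.6, -78.5, 11.0], [59.5, 8.9, 13.5], [105.2, 80.8, 15.9]]
bracket [[8.6, -68.9, 70.0], [18.0, -55.7, 76.7], [27.0, -24.3, 80.4]]
```

Run:
```python
from h import *
ex=np.array([.362,.932]); ey=np.array([-.932,.362]); c=np.array([.4803,-.0698])
for n,(x0,x1,y0,y1) in {'scene':(200,300,140,220),'wrist':(130,300,0,215)}.items():
    s=snap(n); C=cloud(s); M,S,V=masks(s); roi=np.zeros(S.shape,bool); roi[y0:y1,x0:x1]=1
    J=np.stack([(C[...,:2]-c)@ex,(C[...,:2]-c)@ey,C[...,2]],-1)*1000
    for k in ['yellow','red','blue']:
        p=J[M[k]&roi]; p=p[(p[:,2]<250)&(p[:,2]>30)]; print(n,k,len(p),np.percentile(p,[2,50,98],axis=0).round(1).tolist())
print(state()['time_s'])
```

```text
scene yellow 34 [[-111.8, -53.8, 110.6], [-105.9, -51.0, 125.6], [-100.3, -43.7, 137.1]]
scene red 66 [[-43.4, -73.3, 129.5], [-38.8, -52.0, 139.2], [-32.7, -27.7, 142.2]]
scene blue 467 [[-100.5, -69.6, 32.6], [-77.5, 12.7, 42.8], [-57.0, 66.6, 46.8]]
wrist yellow 141 [[-107.2, -51.1, 117.0], [-100.1, -46.0, 137.2], [-96.2, -41.9, 138.9]]
wrist red 677 [[-40.9, -70.5, 137.8], [-34.9, -45.8, 141.6], [-29.5, -22.1, 143.6]]
wrist blue 3187 [[-96.1, -65.0, 43.7], [-74.0, 13.3, 45.5], [-54.1, 67.8, 47.2]]
2.1667
```

The lever settled back to its stop at θ≈2.25 during the first seconds. The claw is tilted about 8° up, and the jaw is about 4 mm out. Now I approach the tab.

```bash
python3 -m inch '[[-0.05,-0.13,-0.3,-0.011,0.004,0,0],[-0.1,-0.25,-0.6,-0.0215,0.0083,0,0],[-0.1,-0.25,-0.9,-0.0215,0.0083,0,0]]' >/dev/null
python3 -m inch '[[0,0,-0.3,0,0,0,0],[0,0,-0.59,0,0,0,0],[0,0,-0.59,0,0,0,0],[0,0,-0.59,0,0,0,0]]'
python3 - <<'E'
from h import *
s=snap('wrist'); C=cloud(s); M,S,V=masks(s)
st=state(); R=np.array(st['tool_rot']); t=np.array(st['tool_pos'])
ex=np.array([.362,.932]); ey=np.array([-.932,.362]); O=np.array([.4811,-.0663])
J=lambda p: np.concatenate([((p[...,:2]-O)@ex)[...,None],((p[...,:2]-O)@ey)[...,None],p[...,2:]],-1)*1000
print('tcp',J(t).round(1))
for k in ['yellow','red','blue']:
    for i,nm in ((0,'jig'),(1,'tool')):
        m=M[k]&(C[...,2]>.04)&(C[...,2]<.2); 
        if k=='yellow': m[300:]=0
        p=J(C)[m] if i==0 else (C[m]-t)@R*1000
        print(k,nm,m.sum(),np.percentile(p,[2,50,98],axis=0).round(1).tolist())
cv2.imwrite('pics/w2.png',cv2.resize(s['img'][...,::-1],(640,480)))
E
```

```text
time_s: 2.75
tool_pos: [0.4882, -0.1765, 0.1721]
tool_rot: [[0.354, 0.934, -0.054], [0.924, -0.358, -0.134], [-0.144, -0.002, -0.99]]
force: [0.5, 0.3, 0.3]
grip_width: 0.0424
gripper_force: 0.0
tcp [-100.2  -47.9  173.6]
yellow jig 567 [[-110.7, -52.0, 111.8], [-102.3, -46.9, 136.5], [-99.7, -42.3, 138.8]]
yellow tool 567 [[-5.1, -5.7, 35.4], [4.4, -1.1, 37.3], [6.7, 4.0, 61.6]]
red jig 2841 [[-45.1, -70.7, 137.2], [-38.1, -47.4, 141.6], [-32.7, -23.6, 143.5]]
red tool 2841 [[59.4, -24.2, 20.9], [66.1, -0.4, 22.9], [72.1, 23.0, 26.8]]
blue jig 7640 [[-362.2, -188.9, 43.9], [-79.2, 15.6, 45.5], [-58.2, 68.1, 47.0]]
blue tool 7640 [[-241.4, -116.2, 120.1], [39.7, -63.7, 123.6], [60.5, 139.8, 163.2]]
```

View pics/w2.png

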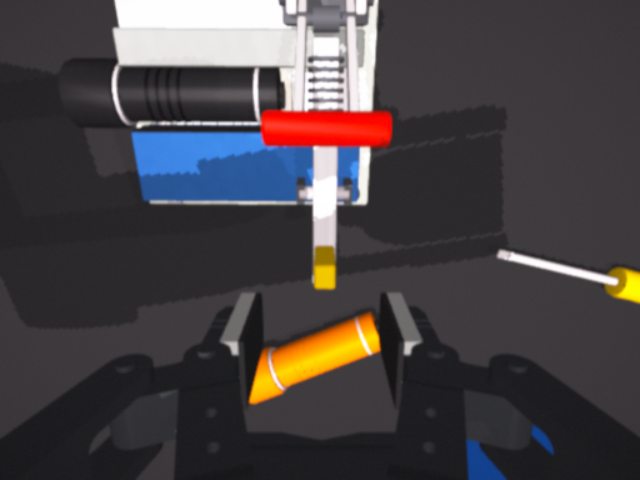

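The tab at (325,265) is centred between the fingers, whose inner edges are at columns 262 and 380. I advance along the tool and grip.

```bash
python3 -m inch '[[-0.01,-0.03,-0.2,0,0,0,0],[-0.02,-0.055,-0.4,0,0,0,0],[-0.033,-0.083,-0.61,0,0,0,0],[-0.033,-0.083,-0.61,0,0,0,0],[-0.033,-0.083,-0.61,0,0,0,0]]'
python3 -m inch '[[0,0,0,0,0,0,1],[0,0,0,0,0,0,1],[0,0,0,0,0,0,1],[0,0,0,0,0,0,1],[0,0,0,0,0,0,1],[0,0,0,0,0,0,1]]' 30
```

```text
time_s: 3.22
tool_pos: [0.4864, -0.1861, 0.1129]
tool_rot: [[0.356, 0.933, -0.05], [0.923, -0.36, -0.135], [-0.144, 0.002, -0.99]]
force: [-0.3, -0.5, 0.2]
grip_width: 0.0427
gripper_force: 0.0
time_s: 3.72
tool_pos: [0.4862, -0.1863, 0.1121]
tool_rot: [[0.357, 0.933, -0.05], [0.923, -0.36, -0.135], [-0.144, 0.002, -0.99]]
force: [0.1, -2.4, 2.6]
grip_width: 0.0089
gripper_force: 37.8
```

```bash
python3 -m inch '[[-0.004,-0.009,-0.047,0.0063,-0.0024,0,1],[-0.006,-0.015,-0.093,0.0125,-0.0049,0,1],[-0.008,-0.02,-0.14,0.0188,-0.0073,0,1],[-0.009,-0.023,-0.188,0.025,-0.0097,0,1],[-0.009,-0.023,-0.235,0.0313,-0.012,0,1],[-0.009,-0.023,-0.282,0.0375,-0.0146,0,1],[-0.008,-0.02,-0.33,0.0438,-0.017,0,1],[-0.007,-0.017,-0.376,0.05,-0.0194,0,1],[-0.007,-0.017,-0.376,0.05,-0.0194,0,1],[-0.007,-0.017,-0.376,0.05,-0.0194,0,1]]'
python3 - <<'E'
from h import *
for n,(x0,x1,y0,y1) in {'scene':(205,305,140,215)}.items():
    s=snap(n); cv2.imwrite('pics/s3.png',cv2.resize(s['img'][y0:y1,x0:x1,::-1],(800,600),interpolation=cv2.INTER_CUBIC))
E
```

```text
time_s: 4.55
tool_pos: [0.4851, -0.188, 0.0737]
tool_rot: [[0.355, 0.932, 0.07], [0.915, -0.362, 0.178], [0.191, 0.001, -0.982]]
force: [1.3, 0.4, 1.4]
grip_width: 0.0089
gripper_force: 37.6
```

View pics/s3.png

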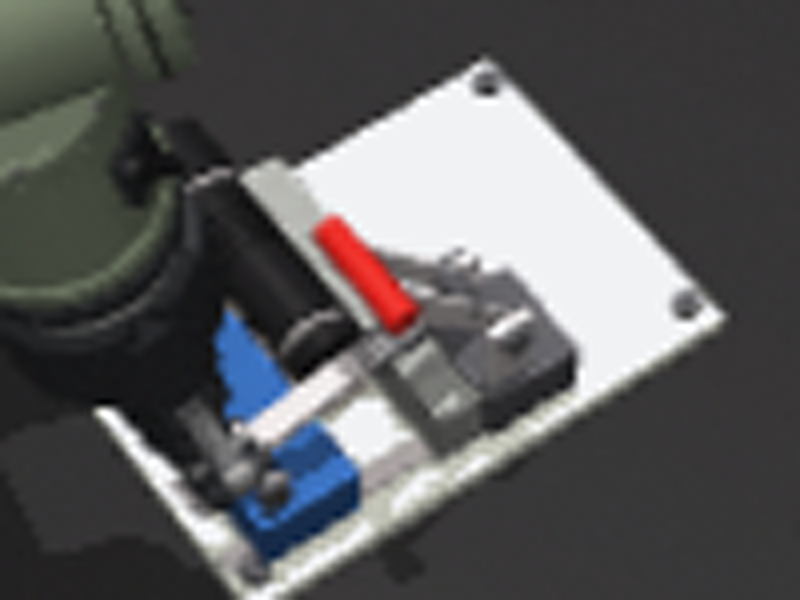

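The view shows the claw lowered to near the keeper at (250,480) with the lever at its stop. I lower it gently until it touches.

```bash
python3 -m inch '[[0.001,0.003,-0.025,0.003,-0.0012,0,1],[0.002,0.006,-0.05,0.0065,-0.0025,0,1],[0.002,0.006,-0.05,0.0065,-0.0025,0,1],[0.002,0.006,-0.05,0.0065,-0.0025,0,1]]'
python3 -m inch '[[0.001,0.003,-0.015,0.0022,-0.0008,0,1],[0.001,0.003,-0.015,0.0022,-0.0008,0,1],[0.001,0.003,-0.015,0.0022,-0.0008,0,1]]'
python3 -m inch '[[0.001,0.003,-0.015,0.0022,-0.0008,0,1],[0.001,0.003,-0.015,0.0022,-0.0008,0,1],[0.001,0.003,-0.015,0.0022,-0.0008,0,1]]'
```

```text
time_s: 4.93
tool_pos: [0.4858, -0.1873, 0.0709]
tool_rot: [[0.349, 0.933, 0.086], [0.908, -0.359, 0.216], [0.233, 0.003, -0.973]]
force: [-1.5, -0.4, 12.1]
grip_width: 0.0092
gripper_force: 39.2
time_s: 5.18
tool_pos: [0.4881, -0.1881, 0.0703]
tool_rot: [[0.346, 0.933, 0.096], [0.905, -0.359, 0.227], [0.246, 0.009, -0.969]]
force: [1.9, -0.9, 13.7]
grip_width: 0.0089
gripper_force: 40.0
time_s: 5.43
tool_pos: [0.4883, -0.1879, 0.0694]
tool_rot: [[0.345, 0.933, 0.101], [0.902, -0.359, 0.24], [0.26, 0.009, -0.965]]
force: [-0.6, -1.8, 19.2]
grip_width: 0.0092
gripper_force: 41.6
```

```bash
python3 -m inch '[[0,0,0.03,0,0,0,1],[0.014,0.037,0.04,0,0,0,1],[0.029,0.075,0.05,0,0,0,1],[0.043,0.112,0.06,0,0,0,1],[0.043,0.112,0.06,0,0,0,1],[0.043,0.112,0.06,0,0,0,1]]'
python3 -m inch '[[0.007,0.019,0.005,0,0,0,1],[0.014,0.037,0.01,0,0,0,1],[0.014,0.037,0.01,0,0,0,1],[0.014,0.037,0.01,0,0,0,1]]'
```

```text
time_s: 5.93
tool_pos: [0.4904, -0.1761, 0.0728]
tool_rot: [[0.346, 0.933, 0.096], [0.902, -0.359, 0.241], [0.26, 0.003, -0.966]]
force: [-1.7, -4.3, 7.5]
grip_width: 0.0089
gripper_force: 40.4
time_s: 6.27
tool_pos: [0.4917, -0.1729, 0.0737]
tool_rot: [[0.346, 0.933, 0.096], [0.902, -0.359, 0.24], [0.259, 0.003, -0.966]]
force: [-2.7, -5.6, 6.6]
grip_width: 0.0093
gripper_force: 40.4
```

```bash
python3 -m inch '[[0.007,0.019,0.005,0,0,0,1],[0.007,0.019,0.005,0,0,0,1],[0.007,0.019,0.005,0,0,0,1]]'
python3 -m inch '[[0.007,0.019,0.005,0,0,0,1],[0.007,0.019,0.005,0,0,0,1],[0.007,0.019,0.005,0,0,0,1]]'
python3 - <<'E'
from h import *
ex=np.array([.362,.932]); ey=np.array([-.932,.362]); O=np.array([.4811,-.0663])
s=snap('wrist'); C=cloud(s); M,S,V=masks(s)
st=state(); t=np.array(st['tool_pos']); print('tcp',(t[:2]-O)@ex,t[2])
for k in ['red','blue']:
    p=C[M[k]]; q=np.c_[(p[:,:2]-O)@ex,(p[:,:2]-O)@ey,p[:,2]]*1000
    q=q[(q[:,2]>40)&(q[:,2]<200)&(abs(q[:,0])<150)]
    print(k,len(q),np.percentile(q,[2,50,98],axis=0).round(1).tolist())
cv2.imwrite('pics/w4.png',cv2.resize(s['img'][...,::-1],(800,600)))
E
```

```text
time_s: 6.52
tool_pos: [0.4924, -0.1712, 0.0741]
tool_rot: [[0.346, 0.933, 0.096], [0.902, -0.359, 0.24], [0.258, 0.004, -0.966]]
force: [-3.0, -5.6, 7.6]
grip_width: 0.0094
gripper_force: 40.3
time_s: 6.77
tool_pos: [0.4929, -0.1698, 0.0744]
tool_rot: [[0.345, 0.934, 0.096], [0.903, -0.358, 0.239], [0.257, 0.004, -0.966]]
force: [-2.7, -7.9, 6.1]
grip_width: 0.0092
gripper_force: 40.3
tcp -0.09216662352465267 0.07438140673402041Traceback (most recent call last):
  File "<stdin>", line 8, in <module>
    return _quantile_unchecked(
        a, q, axis, out, overwrite_input, method, keepdims, weights)
    return _ureduce(a,
                    func=_quantile_ureduce_func,
    ...<5 lines>...
                    overwrite_input=overwrite_input,
                    method=method)
    r = func(a, **kwargs)
    result = _quantile(arr,
                       quantiles=q,
    ...<2 lines>...
                       out=out,
                       weights=wgt)
    slices_having_nans = np.isnan(arr[-1, ...])
                                  ~~~^^^^^^^^^
IndexError: index -1 is out of bounds for axis 0 with size 0
```

Run:
```python
from h import *
ex=np.array([.362,.932]); ey=np.array([-.932,.362]); c=np.array([.4803,-.0698])
s=snap('scene'); C=cloud(s); M,S,V=masks(s)
for k in ['red','blue']:
    p=C[M[k]]; q=np.c_[(p[:,:2]-c)@ex,(p[:,:2]-c)@ey,p[:,2]]*1000
    q=q[(q[:,2]>(38 if k=='blue' else 40))&(q[:,2]<200)&(abs(q[:,0])<150)]
    print(k,len(q),np.percentile(q,[2,50,98],axis=0).round(1).tolist())
a=s['img'][140:215,205:305,::-1]; b=snap('wrist')['img'][:240,96:416,::-1]
f=lambda i,h:cv2.resize(i,(400,h),interpolation=cv2.INTER_CUBIC)
cv2.imwrite('pics/s4.png',np.hstack([f(a,300),f(b,300)]))
```

```text
red 65 [[18.0, -72.7, 150.7], [23.8, -51.5, 156.9], [30.2, -26.1, 161.7]]
blue 114 [[-124.9, -70.1, 39.3], [-75.9, -59.0, 42.5], [-55.9, -6.5, 146.4]]
```

View pics/s4.png

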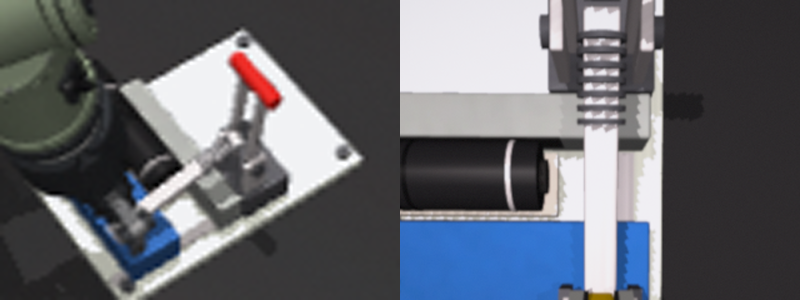

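The lever is now upright with its bar at crop (255,80), and the claw is straight over the keeper at (130,215), pulling about 8 N along x. That is snug. I release, retreat along the tool, check, then go to the lever.

```bash
python3 -m inch '[[0,0,0,0,0,0,0],[0,0,0,0,0,0,0],[0,0,0,0,0,0,0],[0,0,0,0,0,0,0],[-0.02,-0.05,0.2,0,0,0,0],[-0.043,-0.108,0.435,0,0,0,0],[-0.043,-0.108,0.435,0,0,0,0]]'
python3 -m inch '[[0,0,0.3,0.0129,-0.005,0,1],[0.03,0.08,0.5,0.0259,-0.01,0,1],[0.09,0.24,0.6,0.0388,-0.015,0,1],[0.15,0.4,0.6,0.0518,-0.02,0,1],[0.22,0.56,0.6,0.0647,-0.025,0,1],[0.28,0.72,0.6,0.0777,-0.03,0,1],[0.346,0.891,0.6,0.0906,-0.0352,0,1],[0.346,0.891,0.6,0.0906,-0.0352,0,1],[0.346,0.891,0.6,0.0906,-0.0352,0,1]]' 60
python3 - <<'E'
from h import *
st=state(); t=np.array(st['tool_pos'])
ex=np.array([.362,.932]); ey=np.array([-.932,.362]); O=np.array([.4811,-.0663])
print('tcp jig',((t[:2]-O)@ex*1000).round(1),((t[:2]-O)@ey*1000).round(1),t[2])
s=snap('scene'); C=cloud(s); M,S,V=masks(s); c=np.array([.4803,-.0698])
for k in ['red','yellow']:
    p=C[M[k]]; q=np.c_[(p[:,:2]-c)@ex,(p[:,:2]-c)@ey,p[:,2]]*1000
    q=q[(q[:,2]>40)&(q[:,2]<200)&(abs(q[:,0])<150)&(abs(q[:,1])<100)]
    print(k,len(q),np.percentile(q,[2,50,98],axis=0).round(1).tolist())
a=s['img'][140:215,205:305,::-1]; b=snap('top')['img'][185:260,200:300,::-1]
f=lambda i,h:cv2.resize(i,(400,h),interpolation=cv2.INTER_CUBIC)
cv2.imwrite('pics/s5.png',np.hstack([f(a,300),f(b,300)]))
E
```

```text
time_s: 7.5
tool_pos: [0.4901, -0.18, 0.1205]
tool_rot: [[0.347, 0.933, 0.1], [0.901, -0.361, 0.241], [0.261, 0.007, -0.965]]
force: [0.6, -0.9, -0.8]
grip_width: 0.0431
gripper_force: 0.0
time_s: 8.25
tool_pos: [0.5221, -0.0894, 0.1759]
tool_rot: [[0.233, 0.933, 0.275], [0.598, -0.361, 0.716], [0.767, -0.002, -0.641]]
force: [0.1, -0.2, -0.1]
grip_width: -0.0001
gripper_force: 0.0
tcp jig -6.6 -46.6 0.17592437213556916
red 64 [[19.3, -72.8, 150.3], [23.3, -51.4, 157.0], [29.6, -27.1, 160.5]]
yellow 23 [[-99.6, -53.3, 73.4], [-93.6, -51.6, 94.4], [-87.0, -45.3, 99.6]]
```

View pics/s5.png

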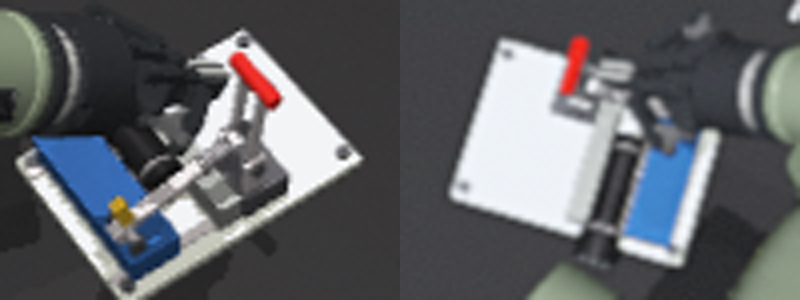

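Both views show the claw still hooked on the keeper, with the tab at left crop (120,210), and the lever still upright. The shut fingertips are beside the red bar. Next I work out the swing path.

Run:
```python
import numpy as np
ex=np.array([.362,.932]); ey=np.array([-.932,.362])
cur=np.array([-6.6,175.9]); 
def tcp(th,ta,r=5.5):
    th,ta=np.radians([th,ta]); return np.array([12+85*np.cos(th),68+85*np.sin(th)])-r*np.array([np.sin(ta),-np.cos(ta)])
base=(cur,50)
for grp in ([(83,50),(77,50),(71,50),(65,48),(60,46)],[(54,44),(48,42),(42,40),(36,38),(30,36)],[(24,34),(18,32),(12,30),(7,28),(3,26),(0,25),(-2,25)]):
    for g in grp:
        d=tcp(*g)-base[0]; a=(base[1]-g[1])/360
        w=ex*d[0]/100
        print(g,w.round(3),(d[1]/100).round(3),(ey*a).round(4))
    base=(tcp(*grp[-1]),grp[-1][1]); print()
```

```text
(83, 50) [0.09  0.231] -0.2 [-0.  0.]
(77, 50) [0.121 0.312] -0.215 [-0.  0.]
(71, 50) [0.152 0.392] -0.24 [-0.  0.]
(65, 48) [0.183 0.47 ] -0.272 [-0.0052  0.002 ]
(60, 46) [0.207 0.533] -0.305 [-0.0104  0.004 ]

(54, 44) [0.028 0.071] -0.047 [-0.0052  0.002 ]
(48, 42) [0.053 0.137] -0.102 [-0.0104  0.004 ]
(42, 40) [0.076 0.197] -0.163 [-0.0155  0.006 ]
(36, 38) [0.097 0.25 ] -0.231 [-0.0207  0.008 ]
(30, 36) [0.115 0.297] -0.305 [-0.0259  0.0101]

(24, 34) [0.015 0.039] -0.078 [-0.0052  0.002 ]
(18, 32) [0.027 0.07 ] -0.16 [-0.0104  0.004 ]
(12, 30) [0.036 0.093] -0.245 [-0.0155  0.006 ]
(7, 28) [0.041 0.106] -0.317 [-0.0207  0.008 ]
(3, 26) [0.044 0.113] -0.376 [-0.0259  0.0101]
(0, 25) [0.045 0.115] -0.42 [-0.0285  0.0111]
(-2, 25) [0.044 0.114] -0.449 [-0.0285  0.0111]
```

```bash
python3 -m inch '[[0.05,0.12,-0.1,0,0,0,1],[0.09,0.231,-0.2,0,0,0,1],[0.121,0.312,-0.215,0,0,0,1],[0.152,0.392,-0.24,0,0,0,1],[0.183,0.47,-0.272,-0.005,0.002,0,1],[0.207,0.533,-0.305,-0.01,0.004,0,1],[0.207,0.533,-0.305,-0.01,0.004,0,1]]'
python3 - <<'E'
from h import *
ex=np.array([.362,.932]); ey=np.array([-.932,.362]); O=np.array([.4811,-.0663])
t=np.array(state()['tool_pos']); print('tcp jig',((t[:2]-O)@ex*1000).round(1),t[2])
s=snap('scene'); C=cloud(s); M,S,V=masks(s); c=np.array([.4803,-.0698])
for k in ['red','yellow']:
    p=C[M[k]]; q=np.c_[(p[:,:2]-c)@ex,(p[:,:2]-c)@ey,p[:,2]]*1000
    q=q[(q[:,2]>40)&(q[:,2]<200)&(abs(q[:,0])<150)&(abs(q[:,1])<100)]
    print(k,len(q),np.percentile(q,[2,50,98],axis=0).round(1).tolist())
E
```

```text
time_s: 8.93
tool_pos: [0.544, -0.0349, 0.1481]
tool_rot: [[0.246, 0.934, 0.261], [0.646, -0.358, 0.674], [0.723, 0.003, -0.691]]
force: [0.7, -1.1, 1.6]
grip_width: 0.0001
gripper_force: 0.4
tcp jig 52.1 0.14807537899842033
red 34 [[50.0, -73.0, 138.3], [56.4, -63.1, 146.8], [63.1, -25.9, 151.9]]
yellow 24 [[-93.4, -53.3, 71.4], [-87.2, -51.0, 93.2], [-81.6, -45.2, 100.5]]
```

Bar follows and the claw is drawing the jaw. I continue.

```bash
python3 -m inch '[[0.028,0.071,-0.047,-0.005,0.002,0,1],[0.053,0.137,-0.102,-0.01,0.004,0,1],[0.076,0.197,-0.163,-0.0155,0.006,0,1],[0.097,0.25,-0.231,-0.0207,0.008,0,1],[0.115,0.297,-0.305,-0.026,0.01,0,1],[0.115,0.297,-0.305,-0.026,0.01,0,1]]'
python3 -m inch '[[0.015,0.039,-0.078,-0.005,0.002,0,1],[0.027,0.07,-0.16,-0.01,0.004,0,1],[0.036,0.093,-0.245,-0.0155,0.006,0,1],[0.041,0.106,-0.317,-0.0207,0.008,0,1],[0.044,0.113,-0.376,-0.026,0.01,0,1],[0.045,0.115,-0.42,-0.0285,0.011,0,1],[0.045,0.115,-0.42,-0.0285,0.011,0,1]]'
python3 - <<'E'
from h import *
ex=np.array([.362,.932]); ey=np.array([-.932,.362]); O=np.array([.4811,-.0663])
t=np.array(state()['tool_pos']); print('tcp jig',((t[:2]-O)@ex*1000).round(1),t[2])
s=snap('scene'); C=cloud(s); M,S,V=masks(s); c=np.array([.4803,-.0698])
for k in ['red','yellow']:
    p=C[M[k]]; q=np.c_[(p[:,:2]-c)@ex,(p[:,:2]-c)@ey,p[:,2]]*1000
    q=q[(q[:,2]>40)&(q[:,2]<200)&(abs(q[:,0])<150)&(abs(q[:,1])<100)]
    print(k,len(q),np.percentile(q,[2,50,98],axis=0).round(1).tolist())
E
```

```text
time_s: 9.48
tool_pos: [0.5552, -0.0057, 0.1166]
tool_rot: [[0.288, 0.933, 0.214], [0.753, -0.359, 0.552], [0.592, 0.002, -0.806]]
force: [0.1, 0.5, -0.0]
grip_width: 0.0003
gripper_force: 0.2
time_s: 10.07
tool_pos: [0.5593, 0.005, 0.074]
tool_rot: [[0.325, 0.933, 0.154], [0.844, -0.36, 0.399], [0.427, 0.0, -0.904]]
force: [-0.3, 0.0, -0.1]
grip_width: -0.0001
gripper_force: 0.0
tcp jig 94.8 0.07395675814746276
red 10 [[95.9, -73.5, 63.6], [100.1, -71.5, 68.7], [106.4, -68.4, 75.0]]
yellow 29 [[-86.3, -53.3, 73.3], [-80.7, -51.2, 91.3], [-75.7, -46.2, 101.3]]
```

```bash
python3 -m inch '[[0,0,-0.03,0,0,0,1],[0,0,-0.05,0,0,0,1],[0,0,-0.05,0,0,0,1]]'
python3 -m inch '[[0,0,0.05,0,0,0,1],[-0.05,-0.12,0.35,0,0,0,1],[-0.1,-0.25,0.7,0,0,0,1],[-0.1,-0.25,1,0,0,0,1]]' >/dev/null
python3 -m inch '[[0,-0.3,0.2,0,0,0,1],[-0.3,-0.6,0.4,0,0,0,1],[-0.6,-0.9,0.6,0,0,0,1],[-0.9,-0.9,0.6,0,0,0,1],[-0.9,-0.9,0.6,0,0,0,1]]'
python3 - <<'E'
from h import *
s=snap('scene'); C=cloud(s); M,S,V=masks(s); c=np.array([.4803,-.0698]); ex=np.array([.362,.932]); ey=np.array([-.932,.362])
for k in ['red','yellow','blue']:
    p=C[M[k]]; q=np.c_[(p[:,:2]-c)@ex,(p[:,:2]-c)@ey,p[:,2]]*1000
    q=q[(q[:,2]>40)&(q[:,2]<200)&(abs(q[:,0])<150)&(abs(q[:,1])<100)]
    print(k,len(q),np.percentile(q,[2,50,98],axis=0).round(1).tolist() if len(q) else '')
a=s['img'][135:225,195:315,::-1]
f=lambda i:cv2.resize(i,(400,300),interpolation=cv2.INTER_CUBIC)
cv2.imwrite('pics/s6.png',np.hstack([f(a),f(snap('top')['img'][185:260,200:300,::-1])]))
E
```

```text
time_s: 10.37
tool_pos: [0.5599, 0.0048, 0.0729]
tool_rot: [[0.324, 0.933, 0.157], [0.842, -0.36, 0.402], [0.431, 0.002, -0.902]]
force: [-8.1, -3.4, 23.4]
grip_width: 0.0001
gripper_force: 11.4
time_s: 11.12
tool_pos: [0.4549, -0.1116, 0.2304]
tool_rot: [[0.328, 0.932, 0.155], [0.843, -0.363, 0.398], [0.427, -0.0, -0.904]]
force: [-0.4, 0.4, -0.5]
grip_width: -0.0002
gripper_force: 0.0
red 62 [[93.9, -72.9, 64.9], [99.3, -48.5, 72.1], [107.3, -23.9, 75.9]]
yellow 27 [[-86.0, -53.1, 72.7], [-80.4, -51.8, 90.7], [-75.4, -45.5, 98.8]]
blue 446 [[-95.5, -68.5, 40.3], [-73.2, 12.2, 43.1], [-50.4, 67.2, 46.6]]
```

View pics/s6.png

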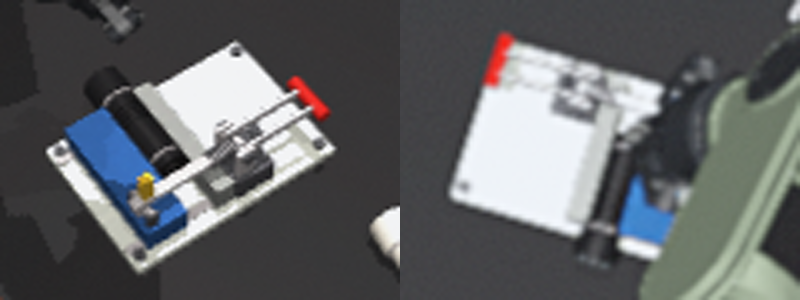

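Both views show the lever flat and shut, with the red bar at left crop (310,97). The claw is hooked on the keeper at (145,200), the jaw is against the torch, and the torch is in place. I hand it in.

```bash
python3 -c "
from cell import order
print(order.job_done())"
```

```text
the job is handed in; nothing more can be done
None
```

The torch is clamped in the jig: I hooked the claw over the keeper and pulled it snug with the lever up, then swung the lever down, where it stayed shut after I let go; the job was handed in at about 11 s.

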